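# Rolling pin out of its storage box

## Robot

A 6-joint arm with a two-finger parallel gripper is mounted at the origin on a cart in front of the work surface, level with it; the furniture and walls round the work are solid. World frame = base frame: x ahead of the robot, y to its left, z up, the work surface at z = 0. Lengths are in m, angles in degrees, forces in N, time in s.
With the tool pointing down it reaches from about 0.35 to 0.875 m from the base axis. Payload 4.2 kg.
Tool frame: the origin (TCP) lies midway between the tips of the shut fingers; the grasp point (between the pads) lies 19 mm behind it; z points along the fingers, y is the direction in which the jaws open and shut (so a half turn about z gives the same grasp; the last joint's range is limited). The gripper opens to 87 mm and grips with 3 to 60 N. Pads are 19 mm wide; open, the fingers measure 117 mm over their backs; the gripper's body (75 mm by 190 mm) begins 51 mm behind the grasp point.
Start: joints at [89.129, 22.042, 0.453, 0, -68.411, -14.817], TCP at [0.169, 0.602, 0.223] pointing down, gripper open.
Joint ranges: [-179.83, 179.83], [-69.29, 118.12], [-61.27, 80.66], [-181.25, 117.63], [-171.15, -9.14], [-177.46, 177.46]. Speed limits (degrees/s): [159.86, 159.86, 180, 180, 180, 180].

## Interface

Orientations are given as a 3x3 rotation matrix whose columns are the frame's x, y, z axes.
In Python, from station import sense, capture, calibration, finish_job gives the robot as it stands.
- The arm moves only by the tool carry_out, never from a script. Its argument "commands" is one flat list of numbers, 6 for each row, row after row: the shift along the tool's x, y, z in mm, then the turn, a rotation vector about the tool's x, y, z in rad. A call has 1 to 5 rows; each row shifts and turns the pose as measured when the row begins, along the tool's axes as they then stand; what a row does not reach is not made up. A row lasts 1/8 s, in which the tool goes at most 62.5 mm and 10.7 degrees, less where a joint would pass 70% of its speed; a pose out of reach is approached as far as the arm can. A call is refused whole if a number of a shift passes 62.5 or a number of a turn 0.188, either way. A call with a gripper value outside its range is refused whole. "grip" is the finger opening in mm, from 0 to 87, set as the call begins (left out, the last holds). The fingers move at their own pace and stop on an object; the grip force is fixed at half the most. Time passes only in rows, so rows that do not move let the fingers close. It gives the time, the measured TCP pose, the force and the opening at its end, in the units of the state.
- sense(): the state, without advancing time (a new reading comes with each control period).
- capture(name): name is "scene" or "side" or "wrist"; returns the picture (384x512x3 uint8, red, green, blue); there is no depth.
- calibration(name): a dict with "fx", "fy", "cx", "cy" (pixels), "rvec" (rotation vector, rad) and "tvec" (3), from world to camera coordinates, as OpenCV has them. Camera axes: x right, y down, z forward; pixel columns grow to the right and rows downward; lengths in m; the calibration is good to about 2 mm. The wrist camera is an equidistant fisheye: a pixel r from the principal point sees the ray r / f radians off the axis. A picture is of the moment at which its call begins: read the wrist's pose just before it. calibration takes no time and is no camera call; for the wrist camera it gives the pose at the moment of the call.
- finish_job(): hands the job in, once; it reports no verdict.
The state is a dict: "time_s": time; "joints": joint angles; "joint_velocities": joint speeds; "effort": joint torques, N m; "tcp_pos": TCP position; "ee_rot": TCP orientation; "wrist_force": force on the tool from outside, world axes, zero at the start; "moment": the same for the moment, N m; "gripper_width": opening from 0.0 (shut) to 1.0 (fully open).
Only numpy, scipy, OpenCV 4.12 (cv2) and the standard library are available. Lean on these libraries where they do the work, as an engineer would, in place of code of your own. Each camera call takes 0.05 s, during which the arm holds its last target.

## Task

Turn the swivel bar on the storage box fully aside so that it lies on the end cover, then take the rolling pin out of the box: it is longer than the opening, so bring one end up through the opening first and draw the rest out after it at a slant. Finish while holding the pin still in the gripper, all of it at least 6 cm above the top of the box, and leave the other things on the worktop where they are.

Things in the scene. Friction and masses are not known exactly. Their poses are not given: they have to be found in the camera images.
- pin_box: Wooden box for the rolling pin, fixed; outside 166 (its x) by 426 (its y) by 62 mm high. Origin: centre of its underside, on the worktop; z up. Inside 150 x 410 mm, floor top 6 mm above the worktop. Both ends are closed by fixed covers, 6 mm thick, that leave an opening in the middle of the top.
- opening (a point): Centre of the box's opening, level with the top of the covers (62 mm above the worktop; their underside is at 56 mm); axes as the box's. The opening has the full inside width (150 mm in x) and is 230 mm long in y: the 300 mm pin does not pass lying flat, even corner to corner.
- swivel_bar (a joint): Angle of the wooden bar that holds the pin in, rad. 0: it reaches from its pivot over the opening; it turns counter-clockwise seen from above to its stop at 1.2, where it lies wholly on the cover, across the box. It stays where left; friction about 0.04 N m. Bar 22 mm wide, 8 mm thick, on top of the cover, from 13 mm behind the pivot to 137 mm ahead of it.
- bar_grip (a point): Centre of the wing grip that stands up on the bar's pivot (on the +y cover, at x = -60, y = +130 mm of the box): 44 mm long along the bar, 12 mm thick, from 70 to 99 mm above the worktop; this point is at 84.5 mm, on the pivot's axis. Turns with the bar: x points along the bar to its free end, z up.
- pin_center (a point): Centre of the wooden rolling pin, half-way up: round, 300 mm long, 36 mm thick over the middle 130 mm, tapering to 20 mm at the ends, about 0.2 kg. y runs along the pin; it may roll about y. At first it lies along the middle of the box (its y), centre 24 mm above the worktop, on two 3 mm ribs of the floor 20 mm apart; its ends are under the covers.
- pin_end_a (a point): Middle of the pin's one end face (at +150 mm along its y).
- pin_end_b (a point): Middle of the pin's other end face (at -150 mm along its y).
- butter: Bystander: lidded white butter dish, 92 x 155 x 80 (sizes in mm). Origin at the centre of its underside. To be left alone.
- timer: Bystander: white egg timer, 66 x 66 x 60 (sizes in mm). Origin at the centre of its underside. To be left alone.
- pepper: Bystander: pepper grinder, 54 x 54 x 136, dark contents (sizes in mm). Origin at the centre of its underside. To be left alone.
- salt: Bystander: salt grinder, 54 x 54 x 136, white contents (sizes in mm). Origin at the centre of its underside. To be left alone.
- mug: Bystander: white mug with a handle, 86 x 122 x 96 (sizes in mm). Origin at the centre of its underside. To be left alone.
- notepen: Bystander: pen, 12 x 145 x 9, lying behind the box (sizes in mm). Origin at the centre of its underside. To be left alone.
- pin: The rolling pin itself; its origin and axes are those of point pin_center.

How it is judged:
By the outcome, as a careful person would: the job done as asked, in the order asked, and still so for the second after the job is handed in, while the arm keeps its last pose, push and grip.
It also fails if it takes over 46 s, if anything falls off the work surface, if the arm or the gripper's body presses on something with over 40 N, if the wrist force passes 120 N, or if a joint passes its speed limit or range.

## Working session

There is one attempt and no reset: what is moved stays moved. The work goes in short steps, Python scripts to look and compute and a tool call to move; the robot and the scene stay as the last step left them, time stands still between calls to the robot, and variables do not carry over. Pictures are saved under pics/ and viewed, and the job is handed in when it is done.

Besides the shell and the picture viewer there is one more tool, called as name(argument=value, ...), one argument or row to a line, values as JSON. carry_out: Moves the arm, as the interface text tells. Its arguments: {"type":"object","properties":{"commands":{"type":"array"},"grip":{"type":"number"}},"required":["commands"]}

```bash
ls; mkdir -p pics
python3 - <<'E'
from station import sense,capture,calibration
import cv2
for n in ["scene","side","wrist"]:
    c=calibration(n); print(n,c)
    cv2.imwrite(f"pics/{n}0.png",capture(n)[:,:,::-1])
print(sense())
E
```

```text
pics
scene {'fx': 452.25664567051274, 'fy': 452.25664567051274, 'cx': 249.49648432692445, 'cy': 197.08944963470094, 'rvec': array([ 0.63098599, -2.74747407,  0.99740361]), 'tvec': array([0.4654232 , 0.21016032, 1.60056039])}
side {'fx': 466.40135856088216, 'fy': 466.40135856088216, 'cx': 255.08000947497675, 'cy': 195.87781393544032, 'rvec': array([ 0.49811887, -2.61448854,  1.36901612]), 'tvec': array([0.47814736, 0.18673835, 1.74485614])}
wrist {'fx': 297.3186396354542, 'fy': 297.3186396354542, 'cx': 253.5313455418101, 'cy': 194.04172954406403, 'rvec': array([-1.79803869,  2.37272772,  0.29219992]), 'tvec': array([ 0.62372637, -0.0284398 ,  0.3897691 ])}
{'time_s': 0.15, 'joints': array([ 8.91301162e+01,  2.20814365e+01,  3.97074719e-01, -2.11334881e-02,
       -6.84134557e+01, -1.48153255e+01]), 'joint_velocities': array([ 0.04315561,  0.02122325,  0.29963283,  0.20343629, -0.0062349 ,
        0.00501463]), 'effort': array([ 4.19253629e-04, -3.91050911e+01,  1.87586975e+01,  4.22231734e+00,
        1.23854345e-02, -1.41208807e-04]), 'tcp_pos': array([0.16884269, 0.60127116, 0.22169634]), 'ee_rot': array([[ 9.62724813e-01, -2.70482528e-01, -3.68857905e-04],
       [-2.70482759e-01, -9.62723315e-01, -1.70180898e-03],
       [ 1.05201491e-04,  1.73814344e-03, -9.99998484e-01]]), 'wrist_force': array([0.16314026, 0.27759638, 0.20929109]), 'moment': array([ 0.01297689, -0.01360854,  0.0026055 ]), 'gripper_width': 0.9993104555118032}
```

View pics/scene0.png

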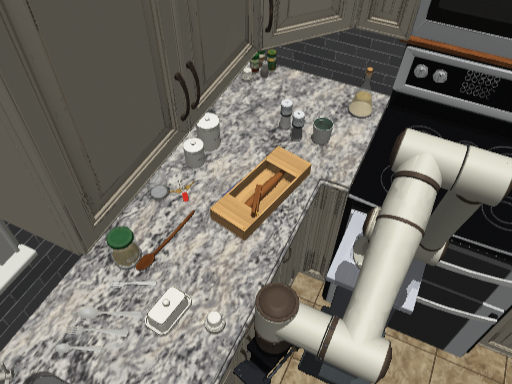

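View pics/side0.png

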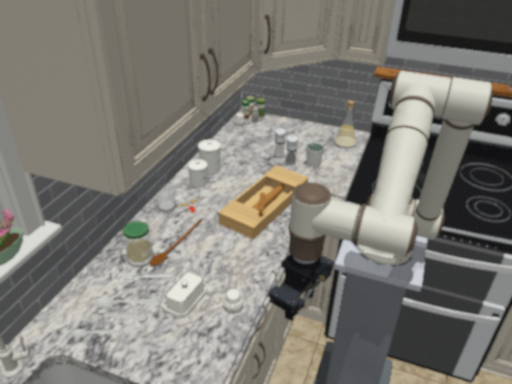

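View pics/wrist0.png

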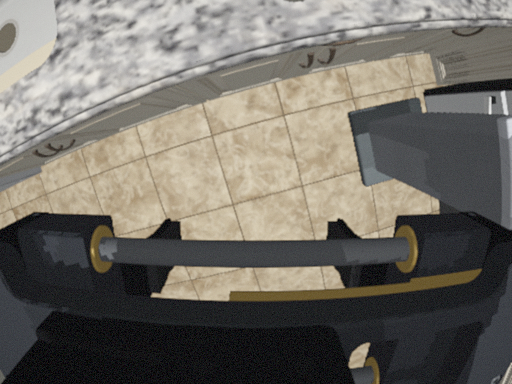

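The scene picture shows the box at about px (262,190), with the bar crossing the opening. The arm stands clear, off to robot-left. I'll zoom in next.

```bash
cat > h.py <<'E'
import numpy as np,cv2
from station import sense,capture,calibration
def cam(n):
    c=calibration(n); K=np.array([[c['fx'],0,c['cx']],[0,c['fy'],c['cy']],[0,0,1]]); R,_=cv2.Rodrigues(c['rvec']); return K,R,np.array(c['tvec'])
def ray(n,px):
    K,R,t=cam(n); d=R.T@np.linalg.inv(K)@np.array([px[0],px[1],1.]); return -R.T@t,d
def plane(n,px,z):
    o,d=ray(n,px); return o+d*(z-o[2])/d[2]
def proj(n,P):
    K,R,t=cam(n); q=(R@np.atleast_2d(P).T).T+t; q=q@K.T; return q[:,:2]/q[:,2:]
def bpose(name,x,y,z): return None
E
python3 - <<'E'
from h import *
a=cv2.imread('pics/scene0.png')[140:245,200:325]; cv2.imwrite('pics/sc0z.png',cv2.resize(a,None,fx=5.6,fy=5.6,interpolation=cv2.INTER_CUBIC))
a=cv2.imread('pics/side0.png')[155:245,210:320]; cv2.imwrite('pics/si0z.png',cv2.resize(a,None,fx=6,fy=6,interpolation=cv2.INTER_CUBIC))
E
```

```text
(no output)
```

View pics/sc0z.png

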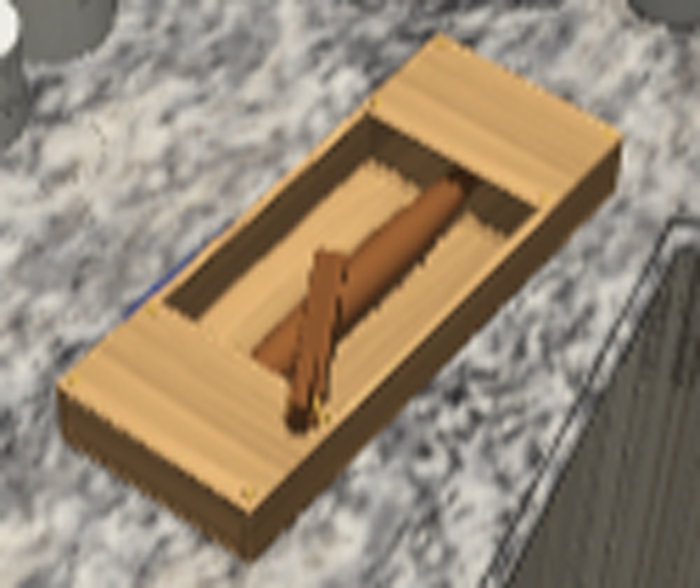

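View pics/si0z.png

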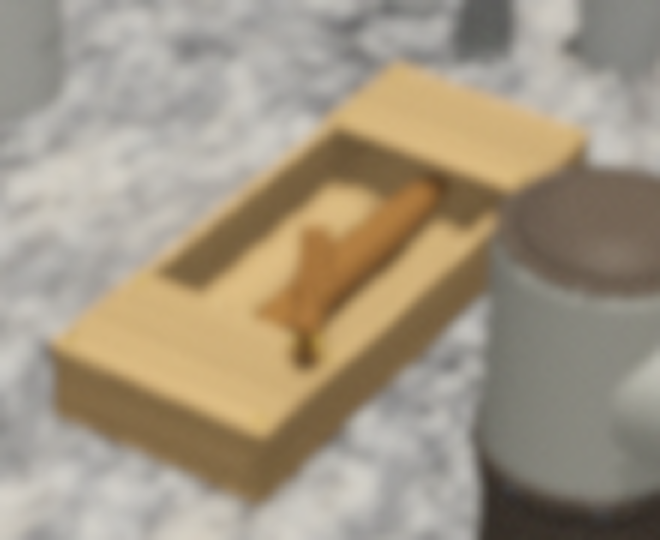

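Zoomed scene: top corners at zoom px (60,385), (248,515), (622,140) and (440,37). The pivot and grip are near (305,405), on the near-left cover (+y).

Run:
```python
from h import *
z=[(60,385),(248,515),(622,140),(440,37)]
P=np.array([plane('scene',(200+(u+.5)/5.6-.5,140+(v+.5)/5.6-.5),.062) for u,v in z]); print(P.round(4))
# box frame: corners [(+x,+y),(-x,+y),(-x,-y),(+x,-y)]
B=np.array([[83,213],[-83,213],[-83,-213],[83,-213]])/1e3
c=P[:,:2].mean(0); H=(B.T@(P[:,:2]-c)); U,S,V=np.linalg.svd(H); R=V.T@U.T; print(c,np.degrees(np.arctan2(R[1,0],R[0,0])),np.linalg.det(R)); print((P[:,:2]-c-B@R.T)*1e3)
def w(x,y,z): return np.r_[c+R@[x,y],z]
print('pivot',w(-.06,.13,.0845))
q=proj('scene',[w(-.06,.13,.0845),w(.083,.213,.062),w(0,.15,.024),w(0,-.115,.024),w(-.06,.13,.07),w(-.06,.13,.099)]);print((q-[200,140])*5.6)
# side
q=proj('side',[w(-.06,.13,.0845),w(.083,.213,.062),w(-.083,.213,.062),w(.083,-.213,.062)]);print((q-[210,155])*6)
# bystanders approx
for n,px in dict(timer=(214,330),butter=(168,325),mug=(322,140),salt=(297,135),pepper=(286,125)).items(): print(n,plane('scene',px,0))
for px in [(318,180),(392,105),(230,380)]: print('edge',plane('scene',px,0))
# free end of bar
for p in [(325,255),(345,255)]: print('bar end',R.T@(plane('scene',(200+p[0]/5.6,140+p[1]/5.6),.070)[:2]-c))
```

```text
[[ 0.6214  0.1148  0.062 ]
 [ 0.4644  0.1546  0.062 ]
 [ 0.3698 -0.255   0.062 ]
 [ 0.5284 -0.2952  0.062 ]]
[ 0.49600331 -0.07021846] -13.066885893319212 1.0000000000000004
[[-3.56382089 -3.71022658]
 [ 1.06645527 -1.46926899]
 [ 2.75739442  3.90562416]
 [-0.2600288   1.27387141]]
pivot [0.46694839 0.06998073 0.0845    ]
[[300.2102509  394.06957499]
 [ 50.18072269 384.82960718]
 [210.24128413 424.10181533]
 [446.92971874 196.31082748]
 [300.02145865 407.95407517]
 [300.40164571 379.99367251]]
[[300.39502189 325.90100903]
 [ 41.95852612 339.19121169]
 [256.07735418 433.83238992]
 [393.33330032  60.28395115]]
timer [0.40074629 0.49696154 0.        ]
butter [0.54009403 0.5460934  0.        ]
mug [ 0.39407327 -0.47617209  0.        ]
salt [ 0.50492022 -0.45820711  0.        ]
pepper [ 0.57476146 -0.49839414  0.        ]
edge [ 0.32753282 -0.24578481  0.        ]
edge [ 0.1788392  -0.84921112  0.        ]
edge [0.28468039 0.61123621 0.        ]
bar end [0.00886964 0.0164288 ]
bar end [-0.00169543  0.0078801 ]
```

```bash
cat >> h.py <<'E'
from scipy.spatial.transform import Rotation as Ro
def down(yd):  # tool pointing down, y axis at world yaw yd deg
    a=np.radians(yd); y=np.array([np.cos(a),np.sin(a),0]); z=np.array([0,0,-1.]); return np.column_stack([np.cross(y,z),y,z])
def plan(P,Rt,n,s=None,chunk=True):
    """rows from current pose to target P,Rt interpolated in n rows"""
    s=s or sense(); p=s['tcp_pos'];R=s['ee_rot']
    rv=Ro.from_matrix(R.T@Rt).as_rotvec(); rows=[]
    for i in range(n):
        Ri=R@Ro.from_rotvec(rv*i/n).as_matrix(); rows.append(np.r_[Ri.T@((P-p)/n)*1e3,rv/n])
    print('pos',p.round(4),'need',((P-p)*1e3).round(1),'rot deg',np.degrees(rv).round(1))
    for r in rows: print(', '.join(f'{v:.1f}' for v in r[:3])+', '+', '.join(f'{v:.3f}' for v in r[3:])+',')
C=np.array([.4960,-.0702]); YAW=-13.07
def w(x,y,z):
    a=np.radians(YAW); return np.r_[C+np.array([[np.cos(a),-np.sin(a)],[np.sin(a),np.cos(a)]])@[x,y],z]
def tobox(P):
    a=np.radians(YAW); return np.r_[np.array([[np.cos(a),np.sin(a)],[-np.sin(a),np.cos(a)]])@(P[:2]-C),P[2]]
E
python3 - <<'E'
from h import *
P=np.array([.467,.070,.22]); plan(P,down(-168),12)
E
```

```text
pos [0.1688 0.6013 0.2217] need [ 298.2 -531.3   -1.7] rot deg [ 0.1 -0.1 62.3]
35.9, 35.9, 0.2, 0.000, -0.000, 0.091,
39.0, 32.5, 0.2, 0.000, -0.000, 0.091,
41.8, 28.8, 0.2, 0.000, -0.000, 0.091,
44.2, 24.9, 0.2, 0.000, -0.000, 0.091,
46.3, 20.8, 0.2, 0.000, -0.000, 0.091,
48.0, 16.6, 0.2, 0.000, -0.000, 0.091,
49.3, 12.2, 0.2, 0.000, -0.000, 0.091,
50.2, 7.6, 0.2, 0.000, -0.000, 0.091,
50.7, 3.1, 0.2, 0.000, -0.000, 0.091,
50.7, -1.5, 0.2, 0.000, -0.000, 0.091,
50.4, -6.1, 0.1, 0.000, -0.000, 0.091,
49.6, -10.7, 0.1, 0.000, -0.000, 0.091,
```

carry_out(
  commands=[36,36,0,0,0,0.09,39,32,0,0,0,0.09,42,29,0,0,0,0.09,44,25,0,0,0,0.09,46,21,0,0,0,0.09],
  grip=60,
)

```text
time_s: 0.78
tcp_pos: [0.2935, 0.3751, 0.2194]
ee_rot: [[0.743, -0.669, -0.001], [-0.669, -0.743, -0.005], [0.003, 0.005, -1.0]]
wrist_force: [0.3, 0.2, 0.4]
gripper_width: 0.694
```

carry_out(
  commands=[48,17,0,0,0,0.09,49,12,0,0,0,0.09,50,8,0,0,0,0.09,50,3,0,0,0,0.09,50,-1,0,0,0,0.09],
)

```text
time_s: 1.4
tcp_pos: [0.4155, 0.1452, 0.2205]
ee_rot: [[0.365, -0.931, -0.001], [-0.931, -0.365, -0.005], [0.004, 0.002, -1.0]]
wrist_force: [0.6, -0.5, 0.1]
gripper_width: 0.687
```

Run:
```python
from h import *
P=np.array([.467,.070,.22]); plan(P,down(-168),4); print(sense()['time_s'])
```

```text
pos [0.4155 0.1452 0.2205] need [ 51.5 -75.2  -0.5] rot deg [ 0.1 -0.3  9.4]
22.2, -5.1, 0.2, 0.000, -0.001, 0.041,
22.0, -6.0, 0.2, 0.000, -0.001, 0.041,
21.7, -6.9, 0.2, 0.000, -0.001, 0.041,
21.4, -7.8, 0.1, 0.000, -0.001, 0.041,
1.4
```

carry_out(
  commands=[40,-11,0,0,0,0.08,40,-13,0,0,0,0.08,8,0,0,0,0,0.01,0,0,0,0,0,0],
)

```text
time_s: 1.9
tcp_pos: [0.467, 0.064, 0.2201]
ee_rot: [[0.191, -0.982, -0.002], [-0.981, -0.191, -0.005], [0.004, 0.003, -1.0]]
wrist_force: [-1.1, 0.1, 0.7]
gripper_width: 0.694
```

```bash
cat >> h.py <<'E'
def wplane(c,px,z):
    K=np.array([[c['fx'],0,c['cx']],[0,c['fy'],c['cy']],[0,0,1]])
    R,_=cv2.Rodrigues(c['rvec']); t=np.array(c['tvec'])
    v=np.array([(px[0]-c['cx'])/c['fx'],(px[1]-c['cy'])/c['fy']]); th=np.linalg.norm(v)
    d=np.r_[v/th*np.sin(th),np.cos(th)] if th>0 else np.array([0,0,1.]); d=R.T@d; o=-R.T@t
    return o+d*(z-o[2])/d[2]
def wproj(c,P):
    R,_=cv2.Rodrigues(c['rvec']); q=R@np.asarray(P)+c['tvec']; r=np.hypot(q[0],q[1]); th=np.arctan2(r,q[2]); return np.array([c['cx'],c['cy']])+c['fx']*th*q[:2]/r
E
python3 - <<'E'
from h import *
import pickle
s=sense(); c=calibration('wrist'); im=capture('wrist'); print(s['tcp_pos'],s['time_s'])
pickle.dump((c,s),open('w1.pkl','wb')); cv2.imwrite('pics/w1.png',im[:,:,::-1])
cv2.imwrite('pics/w1z.png',cv2.resize(im[:,:,::-1],None,fx=1.56,fy=1.56,interpolation=cv2.INTER_CUBIC))
E
```

```text
[0.46701229 0.06397267 0.22010528] 1.9
```

View pics/w1z.png

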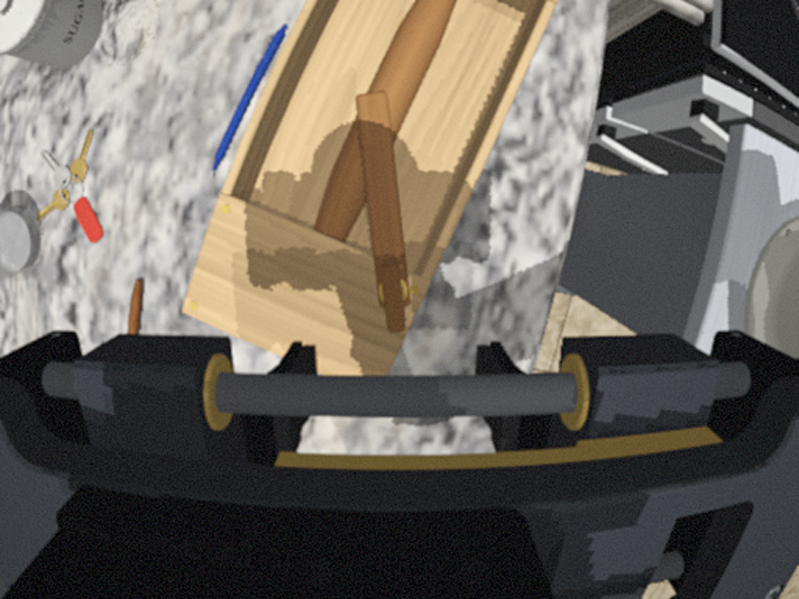

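Run:
```python
from h import *
import pickle
c,s=pickle.load(open('w1.pkl','rb'))
f=lambda u,v,z: wplane(c,((u+.5)/1.56-.5,(v+.5)/1.56-.5),z)
for n,u,v,z in [('barend1',357,96,.07),('barend2',388,91,.07),('bartail1',388,332,.07),('bartail2',405,328,.07),('covcorner',183,310,.062),('coverin L',233,195,.062),('coverin R',372,250,.062),('pin at cover L',317,230,.024),('pin at cover R',347,240,.024),('edge in +x',305,30,.056),('outer +x',287,45,.062)]:
    P=f(u,v,z); print(n,P.round(4),(tobox(P)*1e3).round(1))
for q in [w(-.06,.13,.0845),w(-.06,.13,.099),w(-.06,.13,.07),w(.083,.213,.062),w(.075,.115,.062),w(-.075,.115,.062)]: print((wproj(c,q)*1.56).round(1))
a=cv2.imread('pics/w1.png')[20:240,110:300]; cv2.imwrite('pics/w1zz.png',cv2.resize(a,None,fx=2.7*1,fy=2.7,interpolation=cv2.INTER_CUBIC))
a=cv2.imread('pics/w1.png')[130:240,200:300]; cv2.imwrite('pics/w1g.png',cv2.resize(a,None,fx=5,fy=5,interpolation=cv2.INTER_CUBIC))
```

```text
barend1 [ 0.518  -0.0599  0.07  ] [19.1 15.1 70. ]
barend2 [ 0.4983 -0.067   0.07  ] [ 1.6  3.7 70. ]
bartail1 [0.4667 0.0965 0.07  ] [-66.2 155.8  70. ]
bartail2 [0.4555 0.0913 0.07  ] [-76.  148.2  70. ]
covcorner [0.6245 0.1135 0.062 ] [ 83.7 208.   62. ]
coverin L [0.5941 0.021  0.062 ] [ 74.9 111.1  62. ]
coverin R [0.4885 0.0426 0.062 ] [-32.8 108.2  62. ]
pin at cover L [0.5347 0.0401 0.024 ] [ 12.7 116.2  24. ]
pin at cover R [0.51   0.0437 0.024 ] [-12.1 114.1  24. ]
edge in +x [ 0.5669 -0.1067  0.056 ] [ 77.4 -19.6  56. ]
outer +x [ 0.5758 -0.0919  0.062 ] [82.6 -3.1 62. ]
[394.6 300.7]
[394.5 306.2]
[394.6 295.8]
[181.8 315.8]
[230.7 199.8]
[422.7 282.8]
```

View pics/w1g.png

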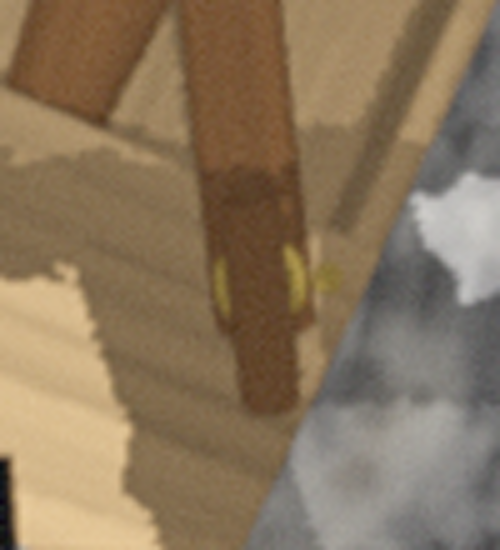

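Run:
```python
from h import *
import pickle
c,s=pickle.load(open('w1.pkl','rb'))
f=lambda u,v,z: wplane(c,(200+(u+.5)/5-.5,130+(v+.5)/5-.5),z)
for n,u,v,z in [('barTail',220,330,.07),('barTail2',312,325,.07),('wingNear',241,410,.099),('wingNear2',298,406,.099),('wingfar',222,182,.099),('wingfar2',282,175,.099),('ring',258,283,.07)]:
    P=f(u,v,z); print(n,P.round(4),(tobox(P)*1e3).round(1))
be=np.array([.50815,-.06345]); t=(f(220,330,.07)+f(312,325,.07))[:2]/2
d=be-t; print('len',np.linalg.norm(d),'dir',np.degrees(np.arctan2(d[1],d[0])),'pivot',t+d*13/150)
n=(f(241,410,.099)+f(298,406,.099))/2; m=(f(222,182,.099)+f(282,175,.099))/2; print('wing',np.linalg.norm(n-m),(n+m)/2, np.degrees(np.arctan2(*(m-n)[[1,0]])))
```

```text
barTail [0.4756 0.0785 0.07  ] [-53.5 140.2  70. ]
barTail2 [0.4562 0.0736 0.07  ] [-71.3 131.1  70. ]
wingNear [0.4689 0.0865 0.099 ] [-61.8 146.5  99. ]
wingNear2 [0.4579 0.0835 0.099 ] [-71.8 141.1  99. ]
wingfar [0.4811 0.0421 0.099 ] [-39.9 106.1  99. ]
wingfar2 [0.47   0.0386 0.099 ] [-49.9 100.1  99. ]
ring [0.4695 0.0667 0.07  ] [-56.8 127.3  70. ]
len 0.14575383834473807 dir -73.1570661749809 pivot [0.46957807 0.06396126]
wing 0.046270383562340596 [0.46950955 0.06268182 0.099     ] -74.76758598097663
```

The wrist view shows the bar from zoom px (372,94) to its tail at about (396,310). The wing's centre is at world (0.4695, 0.0635) and the bar points at -74°, so I'll go down on it.

```bash
sed -i 's/^C=.*/C=np.array([.4960,-.0755]); YAW=-13.07/' h.py
python3 - <<'E'
from h import *
plan(np.array([.4695,.0635,.077]),down(-164),4)
E
```

```text
pos [0.4669 0.0644 0.2201] need [   2.6   -0.9 -143.1] rot deg [ 0.2 -0.2 -4.9]
0.2, -0.7, 35.8, 0.001, -0.001, -0.021,
0.2, -0.7, 35.8, 0.001, -0.001, -0.021,
0.3, -0.6, 35.8, 0.001, -0.001, -0.021,
0.3, -0.6, 35.8, 0.001, -0.001, -0.021,
```

carry_out(
  commands=[1,-2,40,0,0,-0.04,0,-1,40,0,0,-0.04,0,0,40,0,0,-0.01,0,0,15,0,0,0,0,0,0,0,0,0],
)

```text
time_s: 2.58
tcp_pos: [0.4693, 0.0692, 0.0834]
ee_rot: [[0.294, -0.956, 0.003], [-0.956, -0.294, -0.002], [0.003, -0.002, -1.0]]
wrist_force: [0.1, 0.7, 0.0]
gripper_width: 0.691
```

Run:
```python
from h import *
plan(np.array([.4695,.0635,.077]),down(-164),1)
cv2.imwrite('pics/w2.png',cv2.resize(capture('wrist')[:,:,::-1],None,fx=1.56,fy=1.56))
```

```text
pos [0.4693 0.0692 0.0834] need [ 0.2 -5.7 -6.4] rot deg [-0.1 -0.2  1.1]
5.5, 1.5, 6.4, -0.002, -0.003, 0.019,
```

View pics/w2.png

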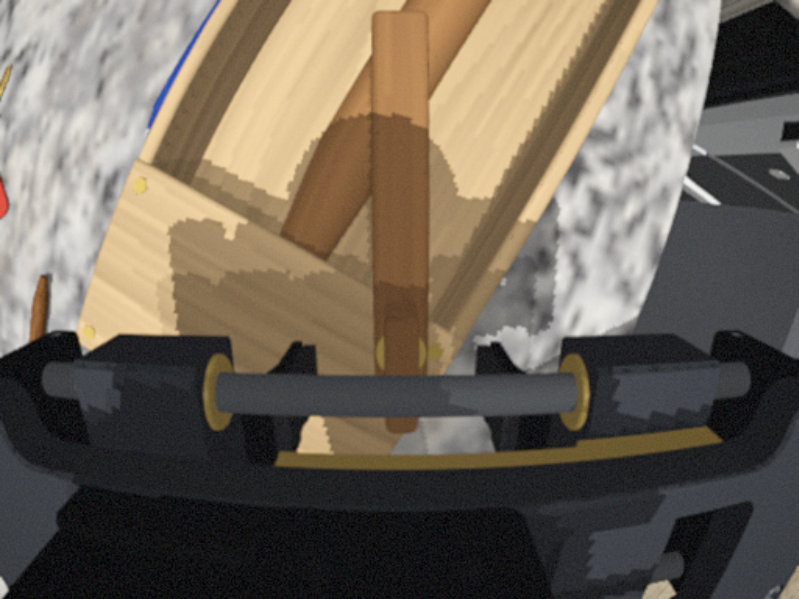

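The bar runs vertically in the picture (px 400, midway between the fingers), so the jaws are aligned with it. A small correction, then close.

carry_out(
  commands=[5,0,6,0,0,0,1,0,1,0,0,0],
)

```text
time_s: 2.88
tcp_pos: [0.4727, 0.0646, 0.0785]
ee_rot: [[0.296, -0.955, 0.008], [-0.955, -0.296, 0.0], [0.002, -0.008, -1.0]]
wrist_force: [-0.3, -0.5, 0.0]
gripper_width: 0.689
```

carry_out(
  commands=[0,0,0,0,0,0,0,0,0,0,0,0,0,0,0,0,0,0,0,0,0,0,0,0],
  grip=0,
)

```text
time_s: 3.38
tcp_pos: [0.4735, 0.0646, 0.0797]
ee_rot: [[0.295, -0.955, 0.01], [-0.955, -0.295, 0.001], [0.002, -0.01, -1.0]]
wrist_force: [0.5, -0.1, 1.1]
gripper_width: 0.318
```

Run:
```python
from h import *
s=sense(); R=s['ee_rot']; print(s['tcp_pos'],s['gripper_width']*87,s['wrist_force'],s['moment'],np.degrees(np.arctan2(R[1,1],R[0,1])),s['time_s'],s['joints'])
```

```text
[0.47346569 0.06460277 0.07969341] 27.66782319688041 [ 0.52183874 -0.09653801  1.09353895] [ 0.05607256 -0.00337397  0.01236553] -162.83937600048606 3.375 [ 27.45002147  17.07167447 -31.25569247   0.32096327 -41.11383675
 -10.53073671]
```

carry_out(
  commands=[0,0,0,0,0,0,0,0,0,0,0,0,0,0,0,0,0,0],
)

```text
time_s: 3.75
tcp_pos: [0.4693, 0.0629, 0.079]
ee_rot: [[0.294, -0.956, 0.001], [-0.956, -0.294, -0.002], [0.002, -0.001, -1.0]]
wrist_force: [1.3, -0.3, -0.7]
gripper_width: 0.137
```

Run:
```python
from h import *
s=sense(); R=s['ee_rot']; print(s['tcp_pos'],s['gripper_width']*87,s['wrist_force'],s['moment'],np.degrees(np.arctan2(R[1,1],R[0,1])),s['time_s'],R[:,2])
```

```text
[0.46931393 0.06292954 0.07895336] 11.87905213321665 [ 1.34739871 -0.25655241 -0.69535178] [ 0.18628697 -0.37433029 -0.0196863 ] -162.9000445868417 3.75 [ 0.00122407 -0.00222263 -0.99999678]
```

Opening 11.9 mm, so the wing is gripped. Turning counter-clockwise.

carry_out(
  commands=[0,0,0,0,0,-0.15,0,0,0,0,0,-0.15,0,0,0,0,0,-0.15],
)

```text
time_s: 4.12
tcp_pos: [0.4709, 0.0638, 0.079]
ee_rot: [[0.69, -0.723, 0.005], [-0.723, -0.691, -0.0], [0.004, -0.003, -1.0]]
wrist_force: [0.3, 1.3, 1.6]
gripper_width: 0.138
```

```bash
cat >> h.py <<'E'
def st():
    s=sense(); R=s['ee_rot']; print('t',s['time_s'],s['tcp_pos'].round(4),'w',round(s['gripper_width']*87,1),'F',s['wrist_force'].round(1),'M',s['moment'].round(2),'yaw',np.degrees(np.arctan2(R[1,1],R[0,1])).round(1),'z',R[:,2].round(3),'box',(tobox(s['tcp_pos'])*1e3).round(1)); return s
E
python3 -c "
from h import *
st()"
```

```text
t 4.125 [0.4709 0.0638 0.079 ] w 12.0 F [0.3 1.3 1.6] M [ 0.34  0.36 -0.1 ] yaw -136.3 z [ 0.005 -0.    -1.   ] box [-56. 130.  79.]
```

carry_out(
  commands=[0,0,0,0,0,-0.16,0,0,0,0,0,-0.16,0,0,0,0,0,-0.16,0,0,0,0,0,-0.16],
)

```text
time_s: 4.62
tcp_pos: [0.4721, 0.066, 0.079]
ee_rot: [[0.989, -0.148, 0.007], [-0.148, -0.989, 0.003], [0.006, -0.004, -1.0]]
wrist_force: [-2.1, 0.4, 2.6]
gripper_width: 0.136
```

```bash
python3 -c "
from h import *
st()"
```

```text
t 4.625 [0.4721 0.066  0.079 ] w 11.9 F [-2.1  0.4  2.6] M [ 0.1   0.5  -0.64] yaw -98.5 z [ 0.007  0.003 -1.   ] box [-55.3 132.4  79. ]
```

carry_out(
  commands=[-1,2,0,0,0,-0.06,0,0,0,0,0,-0.04,0,0,0,0,0,-0.03],
)

```text
time_s: 5.0
tcp_pos: [0.4727, 0.066, 0.079]
ee_rot: [[1.0, -0.023, 0.011], [-0.023, -1.0, 0.008], [0.011, -0.008, -1.0]]
wrist_force: [-0.5, -0.7, 2.3]
gripper_width: 0.155
```

```bash
python3 -c "
from h import *
st()"
```

```text
t 5.0 [0.4727 0.066  0.079 ] w 13.5 F [-0.5 -0.7  2.3] M [-0.41  0.14 -0.91] yaw -91.3 z [ 0.011  0.008 -1.   ] box [-54.7 132.5  79. ]
```

The opening grew to 13.5 mm and the moment rose, so the bar is at its stop. I'll release and look.

carry_out(
  commands=[0,0,0,0,0,0,0,0,0,0,0,0,0,0,0,0,0,0,0,0,0,0,0,0],
  grip=50,
)

```text
time_s: 5.5
tcp_pos: [0.4739, 0.0665, 0.0792]
ee_rot: [[1.0, -0.019, 0.014], [-0.019, -1.0, 0.008], [0.014, -0.008, -1.0]]
wrist_force: [-0.3, -1.2, -1.0]
gripper_width: 0.516
```

carry_out(
  commands=[0,0,-50,0,0,0,0,0,-50,0,0,0,0,0,-30,0,0,0,0,0,0,0,0,0],
)

```text
time_s: 6.0
tcp_pos: [0.472, 0.0655, 0.2126]
ee_rot: [[1.0, -0.018, 0.013], [-0.018, -1.0, 0.007], [0.013, -0.007, -1.0]]
wrist_force: [0.1, 0.1, -0.5]
gripper_width: 0.576
```

Run:
```python
from h import *
import pickle
s=st(); c=calibration('wrist'); im=capture('wrist')
pickle.dump((c,s),open('w3.pkl','wb')); cv2.imwrite('pics/w3.png',im[:,:,::-1])
cv2.imwrite('pics/w3z.png',cv2.resize(im[:,:,::-1],None,fx=1.56,fy=1.56,interpolation=cv2.INTER_CUBIC))
im=capture('scene')[140:245,200:325,::-1]; cv2.imwrite('pics/sc3.png',cv2.resize(im,None,fx=5.6,fy=5.6,interpolation=cv2.INTER_CUBIC))
```

```text
t 6.0 [0.472  0.0655 0.2126] w 50.1 F [ 0.1  0.1 -0.5] M [-0.02  0.07 -0.03] yaw -91.0 z [ 0.013  0.007 -1.   ] box [-55.2 131.9 212.6]
```

View pics/w3z.png

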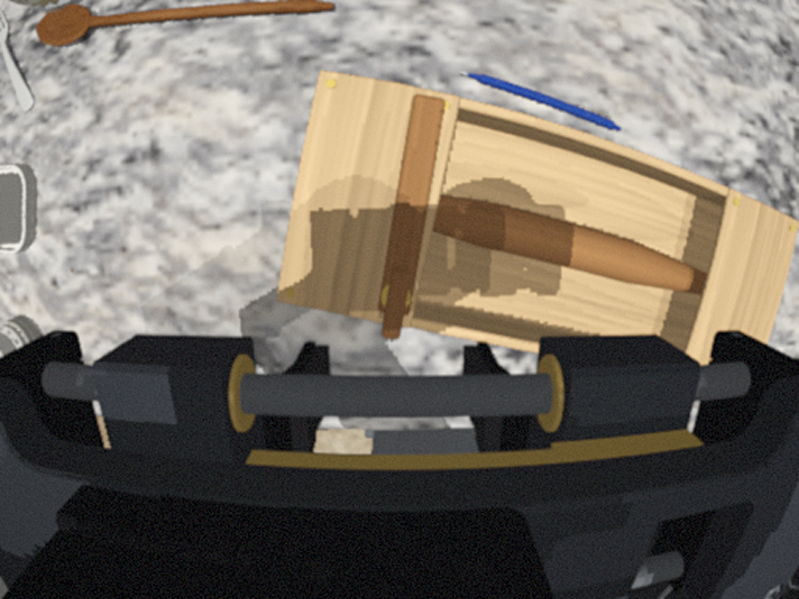

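View pics/sc3.png

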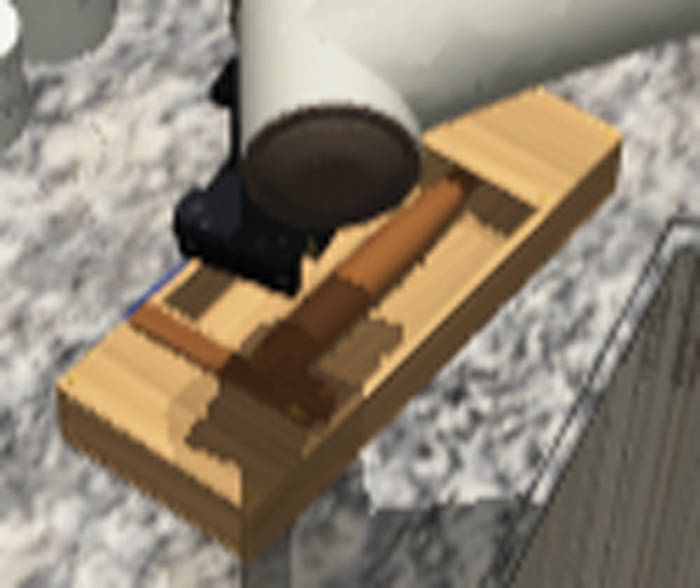

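The bar (zoom px (430,98) to (392,335)) now lies entirely on the +y cover, along the inner edge. I'll measure its angle, the box corners and the pin.

Run:
```python
from h import *
import pickle
c,s=pickle.load(open('w3.pkl','rb'))
f=lambda u,v,z: wplane(c,((u+.5)/1.56-.5,(v+.5)/1.56-.5),z)
for n,u,v,z in [('barend1',414,96,.07),('barend2',444,98,.07),('bar mid L z70',397,205,.07),('bar mid R',427,205,.07),('corner +x+y',322,72,.062),('corner -x+y',279,298,.062),('corner +x-y',797,220,.062),('cov+ in top',458,107,.062),('cov+ in bot',415,300,.062),('cov- in top',730,190,.062),('cov- in bot',700,360,.062),('pin@+ up',442,197,.024),('pin@+ lo',434,230,.024),('pin@- up',706,270,.024),('pin@- lo',695,292,.024),('pin shoulder up',585,222,.026),('pin shoulder lo',573,262,.02)]:
    P=f(u,v,z); print(n,P.round(4),(tobox(P)*1e3).round(1))
a=cv2.imread('pics/w3.png')[30:230,170:512]; cv2.imwrite('pics/w3zz.png',cv2.resize(a,None,fx=2.3,fy=2.3,interpolation=cv2.INTER_CUBIC))
```

```text
barend1 [0.6031 0.0517 0.07  ] [ 75.5 148.2  70. ]
barend2 [0.6017 0.0321 0.07  ] [ 78.7 128.7  70. ]
bar mid L z70 [0.5304 0.0641 0.07  ] [  2.  143.8  70. ]
bar mid R [0.5302 0.0444 0.07  ] [  6.2 124.6  70. ]
corner +x+y [0.6245 0.1134 0.062 ] [ 82.4 213.   62. ]
corner -x+y [0.4676 0.1489 0.062 ] [-78.4 212.2  62. ]
corner +x-y [ 0.5335 -0.2955  0.062 ] [  86.3 -205.9   62. ]
cov+ in top [0.5972 0.022  0.062 ] [ 76.6 117.9  62. ]
cov+ in bot [0.4646 0.0527 0.062 ] [-59.6 117.8  62. ]
cov- in top [ 0.552  -0.2049  0.062 ] [  83.8 -113.4   62. ]
cov- in bot [ 0.409  -0.1902  0.062 ] [ -58.8 -131.4   62. ]
pin@+ up [0.5351 0.0303 0.024 ] [ 14.2 111.9  24. ]
pin@+ lo [0.51   0.0366 0.024 ] [-11.7 112.3  24. ]
pin@- up [ 0.4797 -0.2131  0.024 ] [  15.2 -137.8   24. ]
pin@- lo [ 0.4595 -0.2025  0.024 ] [  -6.8 -132.    24. ]
pin shoulder up [ 0.5176 -0.0846  0.026 ] [23.1 -3.9 26. ]
pin shoulder lo [ 0.4845 -0.0777  0.02  ] [-10.7  -4.8  20. ]
```

View pics/w3zz.png

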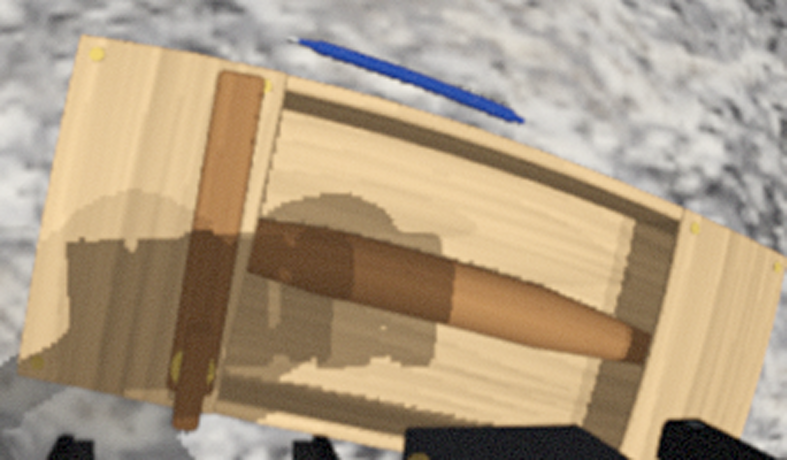

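Comparing pictures, the bar turned about 64° rather than 68.75°. It lies wholly on the cover, but to be sure it's at the stop I'll grip the wing again with the jaws a few degrees further round. If the opening reads 12 mm, the bar was still free to turn. If it reads more, the bar is at its stop.

carry_out(
  commands=[-1,0,45,0,0,0.02,-1,0,45,0,0,0.02,0,0,40,0,0,0.01,0,0,3,0,0,0],
)

```text
time_s: 6.6
tcp_pos: [0.4663, 0.0643, 0.0696]
ee_rot: [[0.998, -0.07, 0.0], [-0.07, -0.998, 0.002], [0.0, -0.002, -1.0]]
wrist_force: [0.5, -0.6, -0.1]
gripper_width: 0.571
```

```bash
python3 -c "
from h import *
st()"
```

```text
t 6.6 [0.4663 0.0643 0.0696] w 49.7 F [ 0.5 -0.6 -0.1] M [-0.05  0.01 -0.  ] yaw -94.0 z [ 0.     0.002 -1.   ] box [-60.5 129.4  69.6]
```

carry_out(
  commands=[0,0,-8,0,0,0,0,0,0,0,0,0],
)

```text
time_s: 6.85
tcp_pos: [0.4674, 0.0646, 0.0793]
ee_rot: [[0.998, -0.069, 0.002], [-0.069, -0.998, 0.002], [0.002, -0.002, -1.0]]
wrist_force: [0.0, -0.4, 0.1]
gripper_width: 0.578
```

carry_out(
  commands=[0,0,0,0,0,0,0,0,0,0,0,0,0,0,0,0,0,0,0,0,0,0,0,0,0,0,0,0,0,0],
  grip=0,
)

```text
time_s: 7.48
tcp_pos: [0.4692, 0.0664, 0.0824]
ee_rot: [[0.997, -0.071, 0.009], [-0.071, -0.997, 0.007], [0.008, -0.008, -1.0]]
wrist_force: [-0.2, 5.1, -1.6]
gripper_width: 0.15
```

carry_out(
  commands=[0,0,0,0,0,0,0,0,0,0,0,0],
)

```text
time_s: 7.72
tcp_pos: [0.4692, 0.0665, 0.0824]
ee_rot: [[0.997, -0.072, 0.009], [-0.072, -0.997, 0.007], [0.008, -0.008, -1.0]]
wrist_force: [0.7, 0.2, 1.0]
gripper_width: 0.15
```

```bash
python3 -c "
from h import *
st()"
```

```text
t 7.725 [0.4692 0.0665 0.0824] w 13.0 F [0.7 0.2 1. ] M [ 0.09  0.01 -0.36] yaw -94.1 z [ 0.009  0.007 -1.   ] box [-58.2 132.3  82.4]
```

With the jaws about 3–4° beyond the bar, the opening stayed at 13.0 mm and a counter-moment of -0.36 N m built up, so the bar is hard on its stop. Release and plan the pin path.

carry_out(
  commands=[0,0,0,0,0,0,0,0,0,0,0,0,0,0,0,0,0,0,0,0,0,0,0,0],
  grip=70,
)

```text
time_s: 8.22
tcp_pos: [0.469, 0.066, 0.0821]
ee_rot: [[0.998, -0.07, 0.008], [-0.07, -0.998, 0.006], [0.008, -0.006, -1.0]]
wrist_force: [-0.6, -0.5, 0.2]
gripper_width: 0.517
```

```bash
cat > pinpath.py <<'E'
import numpy as np
def prof():
    s=np.linspace(-150,150,301); r=np.where(abs(s)<=65,18,18-8*(abs(s)-65)/85); return s,r
def clr(yc,zc,th):
    """clearances (mm) of pin, a-end(+y) raised by th rad: floor, -cover edge, +cover edge, -wall"""
    s,r=prof(); c,n=np.cos(th),np.sin(th)
    up=np.c_[yc+s*c-r*n, zc+s*n+r*c]; lo=np.c_[yc+s*c+r*n, zc+s*n-r*c]
    floor=lo[:,1].min()-6
    pts=np.r_[up,lo,np.array([[up[-1]*(1-t)+lo[-1]*t] for t in np.linspace(0,1,11)])[:,0],np.array([[up[0]*(1-t)+lo[0]*t] for t in np.linspace(0,1,11)])[:,0]]
    def rect(y0,y1,z0,z1):
        dy=np.maximum(np.maximum(y0-pts[:,0],pts[:,0]-y1),0); dz=np.maximum(np.maximum(z0-pts[:,1],pts[:,1]-z1),0)
        return np.hypot(dy,dz).min()
    # bar on + cover: z to 70
    return dict(floor=floor,mcov=rect(-213,-115,56,62),pcov=rect(115,213,56,70),mwall=(pts[pts[:,1]<62,0].min() if (pts[:,1]<62).any() else 999)+205, body=None if 0 else min((zc+49*c-0)-37.5*abs(n),999)-62,zmin=pts[:,1].min())
if __name__=='__main__':
    for th in [0,4,8,10,12,14,16]:
        for yc in [-30,-40,-45]:
            best=max(((min(v for k,v in clr(yc,zc,np.radians(th)).items() if k in('floor','mcov','pcov','mwall')),zc) for zc in np.arange(20,90,1.)))
            print(th,yc,best,{k:round(float(v),1) for k,v in clr(yc,best[1],np.radians(th)).items()})
E
python3 pinpath.py; python3 -c "
from h import *
import pickle
c,s=pickle.load(open('w3.pkl','rb'));R,_=cv2.Rodrigues(c['rvec']);print('cam in tool',s['ee_rot'].T@(-R.T@c['tvec']-s['tcp_pos']))
s=st();print(s['joints'])"
```

```text
0 -30 (np.float64(8.494362062639613), np.float64(89.0)) {'floor': 65.0, 'mcov': 10.8, 'pcov': 8.5, 'mwall': 1204.0, 'body': 76.0, 'zmin': 71.0}
0 -40 (np.float64(9.897705162008434), np.float64(89.0)) {'floor': 65.0, 'mcov': 9.9, 'pcov': 10.3, 'mwall': 1204.0, 'body': 76.0, 'zmin': 71.0}
0 -45 (np.float64(9.429644780798558), np.float64(89.0)) {'floor': 65.0, 'mcov': 9.4, 'pcov': 13.5, 'mwall': 1204.0, 'body': 76.0, 'zmin': 71.0}
4 -30 (np.float64(5.027108299175262), np.float64(89.0)) {'floor': 60.5, 'mcov': 5.0, 'pcov': 18.4, 'mwall': 1204.0, 'body': 73.3, 'zmin': 66.5}
4 -40 (np.float64(6.088846017747985), np.float64(35.0)) {'floor': 6.5, 'mcov': 8.9, 'pcov': 6.1, 'mwall': 14.7, 'body': 19.3, 'zmin': 12.5}
4 -45 (np.float64(7.129829977444005), np.float64(36.0)) {'floor': 7.5, 'mcov': 7.1, 'pcov': 11.0, 'mwall': 9.7, 'body': 20.3, 'zmin': 13.5}
8 -30 (np.float64(0.0), np.float64(89.0)) {'floor': 52.2, 'mcov': 0.0, 'pcov': 28.0, 'mwall': 27.6, 'body': 70.3, 'zmin': 58.2}
8 -40 (np.float64(5.346604313955688), np.float64(43.0)) {'floor': 6.2, 'mcov': 6.0, 'pcov': 5.3, 'mwall': 15.1, 'bod
[... 1421 characters left out ...]
: 8.0}
16 -30 (np.float64(3.041779668066937), np.float64(60.0)) {'floor': 3.0, 'mcov': 3.3, 'pcov': 19.5, 'mwall': 28.1, 'body': 34.8, 'zmin': 9.0}
16 -40 (np.float64(1.041779668066937), np.float64(58.0)) {'floor': 1.0, 'mcov': 1.5, 'pcov': 21.3, 'mwall': 18.1, 'body': 32.8, 'zmin': 7.0}
16 -45 (np.float64(0.04177966806693689), np.float64(57.0)) {'floor': 0.0, 'mcov': 0.7, 'pcov': 22.8, 'mwall': 13.1, 'body': 31.8, 'zmin': 6.0}
cam in tool [ 0.06738093  0.00043385 -0.16212361]
t 8.225 [0.469  0.066  0.0821] w 45.0 F [-0.6 -0.5  0.2] M [-0.06  0.01 -0.  ] yaw -94.0 z [ 0.008  0.006 -1.   ] box [-58.3 131.7  82.1]
[ 27.66555349  16.54131419 -31.424948    -0.13293682 -41.47019185
  58.41424041]
```

```bash
python3 - <<'E'
from pinpath import *
for th in [8,12,14,16,18,20,22,25]:
    best=max(((min(v for k,v in clr(yc,zc,np.radians(th)).items() if k in('floor','mcov','pcov','mwall')),yc,zc) for yc in range(-50,60,5) for zc in np.arange(25,110,1.)  if clr(yc,zc,np.radians(th))['zmin']<45))
    print(th,best)
E
python3 - <<'E'
from h import *
s=dict(sense()); s['tcp_pos']=s['tcp_pos']+[0,0,.08]
plan(w(.002,0,.150),down(-193),11,s)
E
```

```text
8 (np.float64(5.346604313955688), -40, np.float64(43.0))
12 (np.float64(11.231538859835313), 45, np.float64(85.0))
14 (np.float64(17.095057108317004), 50, np.float64(90.0))
16 (np.float64(22.57080998284357), 55, np.float64(95.0))
18 (np.float64(24.27898483426075), 55, np.float64(100.0))
20 (np.float64(25.790161300660433), 55, np.float64(95.0))
22 (np.float64(27.45749550381303), 55, np.float64(99.0))
25 (np.float64(29.85727153968029), 55, np.float64(109.0))
pos [0.469  0.066  0.1621] need [  29.  -141.9  -12.1] rot deg [-0.6  0.  99. ]
3.5, 12.7, 1.0, -0.001, 0.000, 0.157,
5.5, 12.0, 1.1, -0.001, 0.000, 0.157,
7.3, 11.0, 1.1, -0.001, 0.000, 0.157,
8.9, 9.7, 1.1, -0.001, 0.000, 0.157,
10.3, 8.2, 1.1, -0.001, 0.000, 0.157,
11.5, 6.5, 1.1, -0.001, 0.000, 0.157,
12.3, 4.6, 1.1, -0.001, 0.000, 0.157,
12.9, 2.6, 1.1, -0.001, 0.000, 0.157,
13.2, 0.6, 1.1, -0.001, 0.000, 0.157,
13.1, -1.5, 1.1, -0.001, 0.000, 0.157,
12.7, -3.5, 1.1, -0.001, 0.000, 0.157,
```

carry_out(
  commands=[0,0,-45,0,0,0,0,0,-40,0,0,0,3,13,0,0,0,0.17,6,12,0,0,0,0.17,8,11,0,0,0,0.17],
)

```text
time_s: 8.85
tcp_pos: [0.4762, 0.0253, 0.17]
ee_rot: [[0.829, -0.559, 0.008], [-0.559, -0.829, 0.005], [0.004, -0.009, -1.0]]
wrist_force: [0.1, 0.1, 0.3]
gripper_width: 0.805
```

carry_out(
  commands=[9,10,0,0,0,0.17,11,8,0,0,0,0.17,12,6,0,0,0,0.17,12,4,0,0,0,0.17,13,2,0,0,0,0.17],
)

```text
time_s: 9.48
tcp_pos: [0.4856, -0.0427, 0.1696]
ee_rot: [[0.099, -0.995, 0.008], [-0.995, -0.099, 0.005], [-0.004, -0.008, -1.0]]
wrist_force: [0.2, -0.2, 0.1]
gripper_width: 0.807
```

Run:
```python
from h import *
st(); plan(w(.002,0,.150),down(-193),3)
```

```text
t 9.475 [ 0.4856 -0.0427  0.1696] w 70.2 F [ 0.2 -0.2  0.1] M [ 0.04 -0.04  0.03] yaw -174.3 z [ 0.008  0.005 -1.   ] box [-17.5  29.6 169.6]
pos [ 0.4856 -0.0427  0.1696] need [ 12.3 -33.3 -19.6] rot deg [-0.4  0.3 18.7]
11.5, -2.9, 6.5, -0.003, 0.002, 0.109,
11.1, -4.2, 6.5, -0.003, 0.002, 0.109,
10.5, -5.4, 6.5, -0.003, 0.002, 0.109,
```

carry_out(
  commands=[11,-4,6,0,0,0.12,11,-6,7,0,0,0.11,11,-7,7,0,0,0.09,0,0,0,0,0,0],
)

```text
time_s: 9.98
tcp_pos: [0.502, -0.078, 0.1489]
ee_rot: [[-0.23, -0.973, 0.007], [-0.973, 0.23, 0.005], [-0.007, -0.006, -1.0]]
wrist_force: [0.2, 0.8, -0.2]
gripper_width: 0.803
```

Run:
```python
from h import *
import pickle
s=st(); c=calibration('wrist'); im=capture('wrist')
pickle.dump((c,s),open('w4.pkl','wb'))
cv2.imwrite('pics/w4z.png',cv2.resize(im[:,:,::-1],None,fx=1.56,fy=1.56,interpolation=cv2.INTER_CUBIC))
plan(w(.002,0,.150),down(-193),1)
```

```text
t 9.975 [ 0.502  -0.078   0.1489] w 69.9 F [ 0.2  0.8 -0.2] M [ 0.11 -0.08  0.02] yaw 166.7 z [ 0.007  0.005 -1.   ] box [  6.4  -1.1 148.9]
pos [ 0.5021 -0.0777  0.1492] need [-4.1  1.7  0.8] rot deg [-0.4  0.4 -0.3]
-0.7, 4.4, -0.8, -0.007, 0.007, -0.005,
```

View pics/w4z.png

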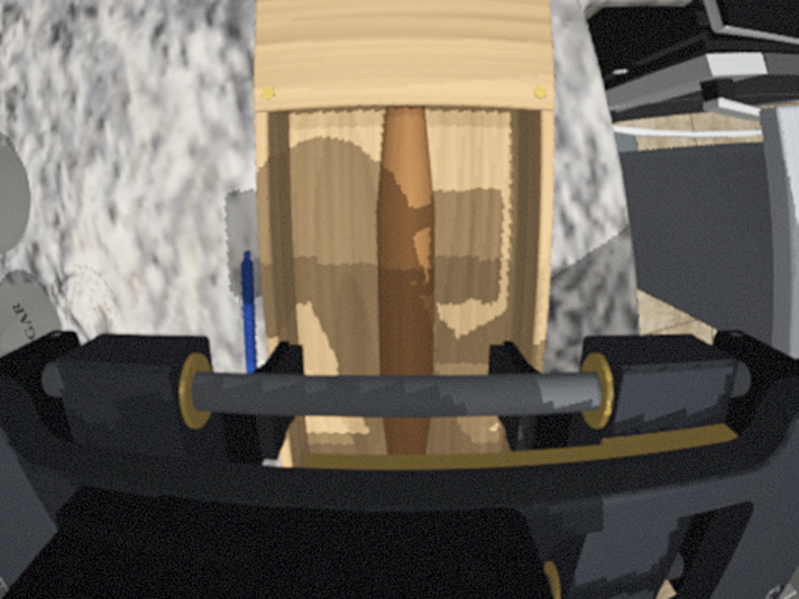

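The wrist view shows the pin vertical at px 406 and the box centre at 404. The jaws' centre is at 396, so I need about 5 mm along tool +y. I'll check the pin's shoulder before going down.

Run:
```python
from h import *
import pickle
c,s=pickle.load(open('w4.pkl','rb'))
f=lambda u,v,z: (tobox(wplane(c,((u+.5)/1.56-.5,(v+.5)/1.56-.5),z))*1e3).round(1)
print('cover edge',f(405,110,.062),'pin c far',f(405,110,.024),'pin c near',f(406,350,.024),'shoulder',f(378,200,.024),f(432,200,.024),'walls in',f(270,112,.062),f(541,112,.062),f(257,112,.062),f(553,112,.062))
plan(np.r_[w(.0,0,.0)[:2],.012],down(-193.4),4)
```

```text
cover edge [   2.6 -109.7   62. ] pin c far [   2.2 -115.8   24. ] pin c near [ 1.7 37.4 24. ] shoulder [ 18.9 -59.9  24. ] [-14.2 -59.9  24. ] walls in [  75.6 -111.5   62. ] [ -71.4 -111.6   62. ] [  83.1 -112.1   62. ] [ -78.4 -112.2   62. ]
pos [ 0.5021 -0.0777  0.1492] need [  -6.1    2.2 -137.2] rot deg [-0.4  0.4  0.1]
0.1, 1.8, 34.3, -0.002, 0.002, 0.001,
0.0, 1.8, 34.3, -0.002, 0.002, 0.001,
-0.1, 1.7, 34.3, -0.002, 0.002, 0.001,
-0.1, 1.7, 34.3, -0.002, 0.002, 0.001,
```

```bash
sed -i 's/^C=.*/C=np.array([.4990,-.0721]); YAW=-13.07/' h.py
python3 - <<'E'
from h import *
st();plan(w(0,0,.04),down(-193.2),3)
E
```

```text
t 10.025 [ 0.5021 -0.0777  0.1492] w 69.6 F [-0.1  0.4  0.6] M [ 0.1  -0.08 -0.01] yaw 166.7 z [ 0.008  0.005 -1.   ] box [  4.2  -4.7 149.2]
pos [ 0.5021 -0.0777  0.1492] need [  -3.1    5.6 -109.2] rot deg [-0.4  0.4 -0.1]
-1.3, 1.7, 36.4, -0.002, 0.002, -0.000,
-1.4, 1.6, 36.4, -0.002, 0.002, -0.000,
-1.5, 1.5, 36.4, -0.002, 0.002, -0.000,
```

carry_out(
  commands=[-2,2,40,-0.004,0.004,0,-2,2,40,-0.003,0.003,0,-1,1,30,0,0,0,0,0,0,0,0,0],
)

```text
time_s: 10.52
tcp_pos: [0.5009, -0.0694, 0.0396]
ee_rot: [[-0.221, -0.975, 0.006], [-0.975, 0.221, 0.0], [-0.002, -0.006, -1.0]]
wrist_force: [0.0, -0.3, 1.1]
gripper_width: 0.807
```

Run:
```python
from h import *
st();plan(w(0,0,.0115),down(-193.2),2)
```

```text
t 10.525 [ 0.5009 -0.0694  0.0396] w 70.2 F [ 0.  -0.3  1.1] M [ 0.05 -0.08  0.02] yaw 167.2 z [ 0.006  0.    -1.   ] box [ 1.3  3.1 39.6]
pos [ 0.5009 -0.0694  0.0396] need [ -1.9  -2.7 -28.1] rot deg [-0.4  0.1  0.4]
1.5, 0.7, 14.0, -0.003, 0.001, 0.004,
1.5, 0.7, 14.0, -0.003, 0.001, 0.004,
```

carry_out(
  commands=[1,1,14,-0.003,0,0.005,1,1,12,0,0,0,0,0,0,0,0,0],
)

```text
time_s: 10.9
tcp_pos: [0.5009, -0.0703, 0.015]
ee_rot: [[-0.224, -0.974, 0.009], [-0.975, 0.224, 0.002], [-0.004, -0.009, -1.0]]
wrist_force: [-0.1, 0.9, -0.6]
gripper_width: 0.801
```

Run:
```python
from h import *
st()
cv2.imwrite('pics/w5.png',cv2.resize(capture('wrist')[:,:,::-1],None,fx=1.56,fy=1.56,interpolation=cv2.INTER_CUBIC))
```

```text
t 10.9 [ 0.5009 -0.0703  0.015 ] w 69.7 F [-0.1  0.9 -0.6] M [ 0.12 -0.12  0.  ] yaw 167.0 z [ 0.009  0.002 -1.   ] box [ 1.4  2.1 15. ]
```

View pics/w5.png

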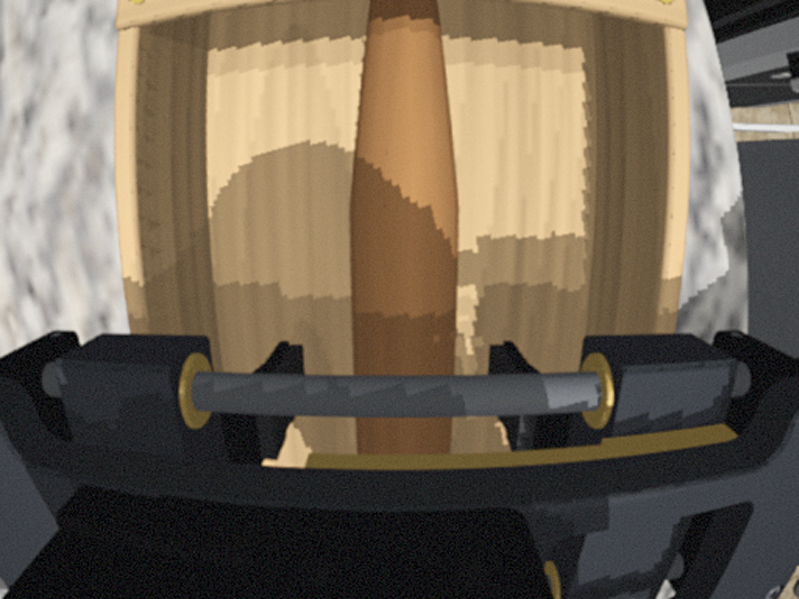

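The pin (px 405) is between the jaws. Down 4 mm and close.

carry_out(
  commands=[0,1,5,0,0,0,0,0,0,0,0,0],
)

```text
time_s: 11.2
tcp_pos: [0.5011, -0.07, 0.011]
ee_rot: [[-0.224, -0.975, 0.012], [-0.975, 0.224, 0.002], [-0.005, -0.011, -1.0]]
wrist_force: [-0.3, -0.1, 1.0]
gripper_width: 0.803
```

carry_out(
  commands=[0,0,0,0,0,0,0,0,0,0,0,0,0,0,0,0,0,0,0,0,0,0,0,0,0,0,0,0,0,0],
  grip=0,
)

```text
time_s: 11.82
tcp_pos: [0.4997, -0.0699, 0.0113]
ee_rot: [[-0.225, -0.974, 0.01], [-0.974, 0.225, 0.002], [-0.004, -0.009, -1.0]]
wrist_force: [-3.7, 1.8, 1.4]
gripper_width: 0.398
```

Run:
```python
from h import *
st()
```

```text
t 11.825 [ 0.4997 -0.0699  0.0113] w 34.7 F [-3.7  1.8  1.4] M [ 0.74  0.8  -0.07] yaw 167.0 z [ 0.01   0.002 -1.   ] box [ 0.2  2.3 11.3]
```

carry_out(
  commands=[0,0,0,0,0,0],
)

```text
time_s: 11.95
tcp_pos: [0.4996, -0.0699, 0.0113]
ee_rot: [[-0.225, -0.974, 0.01], [-0.974, 0.225, 0.002], [-0.004, -0.009, -1.0]]
wrist_force: [-0.8, 0.6, 2.0]
gripper_width: 0.404
```

Run:
```python
from h import *
st()
cv2.imwrite('pics/w6.png',cv2.resize(capture('wrist')[:,:,::-1],None,fx=1.56,fy=1.56,interpolation=cv2.INTER_CUBIC))
```

```text
t 11.95 [ 0.4996 -0.0699  0.0113] w 35.1 F [-0.8  0.6  2. ] M [ 0.21  0.05 -0.05] yaw 167.0 z [ 0.01   0.002 -1.   ] box [ 0.1  2.3 11.3]
```

View pics/w6.png

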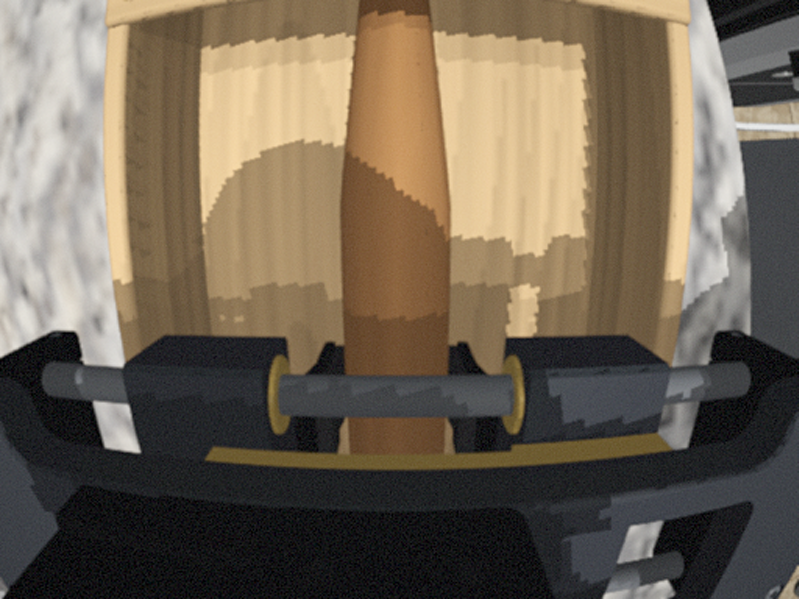

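Pin held at 35.1 mm. Now to generate waypoints for slide, tilt and draw-out.

```bash
cat >> h.py <<'E'
def tool(yc,zc,thd,off=2.,dep=12.7):
    t=np.radians(thd); P=w(0,(yc+off*np.cos(t)+dep*np.sin(t))/1e3,(zc+off*np.sin(t)-dep*np.cos(t))/1e3)
    a=np.radians(YAW); ax=np.array([np.cos(a),np.sin(a),0])
    return P, Ro.from_rotvec(ax*t).as_matrix()@down(YAW+180)
def pinstate(off=2.,dep=12.7):
    s=st(); R=s['ee_rot']; P=s['tcp_pos']-R[:,2]*dep/1e3+R[:,0]*off/1e3; b=tobox(P)*1e3
    th=np.arcsin(-R[2,0]); from pinpath import clr
    print('pin yc %.1f zc %.1f th %.1f x %.1f'%(b[1],b[2],np.degrees(th),b[0]),{k:round(float(v),1) for k,v in clr(b[1],b[2],th).items()})
E
python3 - <<'E'
from h import *
from pinpath import clr
for th,yc in [(16,-20),(16,-5),(18,-5),(18,10),(20,25),(20,45)]:
    b=max((min(v for k,v in clr(yc,zc,np.radians(th)).items() if k in('floor','mcov','pcov','mwall')),zc) for zc in np.arange(40,110,1.) if clr(yc,zc,np.radians(th))['zmin']<50); print(th,yc,b)
pinstate(); plan(*tool(0,30,0),1);
E
```

```text
16 -20 (np.float64(5.041779668066937), np.float64(62.0))
16 -5 (np.float64(7.718644390738697), np.float64(65.0))
18 -5 (np.float64(7.136885680806353), np.float64(69.0))
18 10 (np.float64(10.136885680806351), np.float64(72.0))
20 25 (np.float64(13.40104982743449), np.float64(81.0))
20 45 (np.float64(19.30005229329061), np.float64(86.0))
t 12.0 [ 0.4997 -0.0699  0.0113] w 35.1 F [-2.3  1.3  1.9] M [ 0.43  0.4  -0.06] yaw 167.0 z [ 0.01   0.002 -1.   ] box [ 0.1  2.3 11.3]
pin yc 0.3 zc 24.0 th 0.2 x 0.0 {'floor': -0.3, 'mcov': 19.1, 'pcov': 18.1, 'mwall': 55.2, 'body': 10.8, 'zmin': 5.7}
pos [ 0.4997 -0.0699  0.0113] need [-0.2 -0.3  6. ] rot deg [-0.5  0.2  0.1]
0.3, 0.1, -6.0, -0.009, 0.004, 0.002,
```

carry_out(
  commands=[0,0,-9,0,0,0,15,0,-1,0,0,0,17,0,0,0,0,0,12,0,0,0,0,0],
)

```text
time_s: 12.5
tcp_pos: [0.4902, -0.1154, 0.0217]
ee_rot: [[-0.223, -0.975, 0.012], [-0.975, 0.223, 0.002], [-0.004, -0.011, -1.0]]
wrist_force: [-0.3, 0.3, -1.3]
gripper_width: 0.404
```

Run:
```python
from h import *
pinstate(); plan(*tool(-45,36,4),1);
```

```text
t 12.5 [ 0.4902 -0.1154  0.0217] w 35.2 F [-0.3  0.3 -1.3] M [0.03 0.02 0.04] yaw 167.1 z [ 0.012  0.002 -1.   ] box [  1.2 -44.2  21.7]
pin yc -46.2 zc 34.4 th 0.3 x 1.1 {'floor': 10.1, 'mcov': 4.2, 'pcov': 15.7, 'mwall': 8.7, 'body': 21.3, 'zmin': 16.1}
pos [ 0.4902 -0.1154  0.0217] need [-0.7  2.3  1.7] rot deg [-0.6 -3.7  0.2]
-2.1, 1.2, -1.7, -0.011, -0.065, 0.003,
```

```bash
cat >> h.py <<'E'
def seq(wps):
    s=dict(sense())
    for q in wps:
        P,R=tool(*q); plan(P,R,1,s); s['tcp_pos']=P; s['ee_rot']=R
E
python3 - <<'E'
from h import *
seq([(-44,36,4),(-42,42.5,8),(-38,50,12),(-31,55.5,14)])
E
```

```text
pos [ 0.4902 -0.1154  0.0217] need [-0.5  3.3  1.7] rot deg [-0.6 -3.7  0.2]
-3.1, 1.2, -1.7, -0.011, -0.065, 0.003,
pos [ 0.4897 -0.1122  0.0235] need [0.6 2.8 6.7] rot deg [-0. -4.  0.]
-3.3, -0.0, -6.5, -0.000, -0.070, 0.000,
pos [ 0.4903 -0.1094  0.0302] need [1.1 4.7 7.8] rot deg [-0. -4.  0.]
-5.9, 0.0, -7.0, -0.000, -0.070, 0.000,
pos [ 0.4914 -0.1046  0.038 ] need [1.7 7.2 5.7] rot deg [ 0. -2.  0.]
-8.4, 0.0, -4.0, 0.000, -0.035, 0.000,
```

carry_out(
  commands=[-3,1,-2,-0.01,-0.065,0,-3,0,-6.5,0,-0.07,0],
)

```text
time_s: 12.75
tcp_pos: [0.4882, -0.1113, 0.0295]
ee_rot: [[-0.221, -0.975, 0.029], [-0.965, 0.223, 0.139], [-0.142, 0.002, -0.99]]
wrist_force: [-0.3, -0.3, -1.5]
gripper_width: 0.397
```

Run:
```python
from h import *
pinstate()
seq([(-42,42.5,8),(-38,50,12),(-31,55.5,14)])
```

```text
t 12.75 [ 0.4882 -0.1113  0.0295] w 34.6 F [-0.3 -0.3 -1.5] M [-0.31 -0.   -0.  ] yaw 167.1 z [ 0.029  0.139 -0.99 ] box [ -1.7 -40.6  29.5]
pin yc -44.4 zc 41.7 th 8.2 x -1.6 {'floor': 4.6, 'mcov': 6.4, 'pcov': 9.8, 'mwall': 10.7, 'body': 22.9, 'zmin': 10.6}
pos [ 0.4882 -0.1113  0.0295] need [2.1 1.9 0.7] rot deg [0.2 0.2 0.2]
-2.4, -1.7, -0.4, 0.003, 0.003, 0.003,
pos [ 0.4903 -0.1094  0.0302] need [1.1 4.7 7.8] rot deg [-0. -4.  0.]
-5.9, 0.0, -7.0, -0.000, -0.070, 0.000,
pos [ 0.4914 -0.1046  0.038 ] need [1.7 7.2 5.7] rot deg [ 0. -2.  0.]
-8.4, 0.0, -4.0, 0.000, -0.035, 0.000,
```

carry_out(
  commands=[-7,-1,-7,0,-0.065,0,-8,0,-5,0,-0.035,0],
)

```text
time_s: 13.0
tcp_pos: [0.4916, -0.1012, 0.044]
ee_rot: [[-0.22, -0.974, 0.053], [-0.945, 0.226, 0.238], [-0.244, 0.002, -0.97]]
wrist_force: [0.3, -0.1, -0.6]
gripper_width: 0.403
```

Run:
```python
from h import *
pinstate()
cv2.imwrite('pics/sc7.png',cv2.resize(capture('scene')[120:245,190:340,::-1],None,fx=4.6,fy=4.6,interpolation=cv2.INTER_CUBIC))
cv2.imwrite('pics/w7.png',cv2.resize(capture('wrist')[:,:,::-1],None,fx=1.3,fy=1.3,interpolation=cv2.INTER_CUBIC))
seq([(-31,55.5,14),(-20,61,15.5),(-5,65.5,16.5),(10,72,18)])
```

```text
t 13.0 [ 0.4916 -0.1012  0.044 ] w 35.0 F [ 0.3 -0.1 -0.6] M [-0.48  0.1   0.01] yaw 166.9 z [ 0.053  0.238 -0.97 ] box [ -0.6 -30.   44. ]
pin yc -35.0 zc 55.8 th 14.1 x -0.6 {'floor': 3.6, 'mcov': 2.8, 'pcov': 12.7, 'mwall': 22.0, 'body': 32.2, 'zmin': 9.6}
pos [ 0.4921 -0.1013  0.0443] need [ 1.1  3.9 -0.6] rot deg [ 0.1  0.  -0. ]
-3.8, -0.2, 1.6, 0.001, 0.001, -0.001,
pos [ 0.4931 -0.0974  0.0437] need [ 2.6 11.   5.6] rot deg [-0.  -1.5 -0. ]
-12.3, -0.0, -2.7, -0.000, -0.026, -0.000,
pos [ 0.4957 -0.0864  0.0493] need [ 3.4 14.8  4.6] rot deg [-0. -1.  0.]
-15.9, -0.0, -0.4, -0.000, -0.017, 0.000,
pos [ 0.4991 -0.0716  0.0539] need [ 3.5 14.9  6.6] rot deg [-0.  -1.5 -0. ]
-16.6, 0.0, -2.0, -0.000, -0.026, -0.000,
```

View pics/sc7.png

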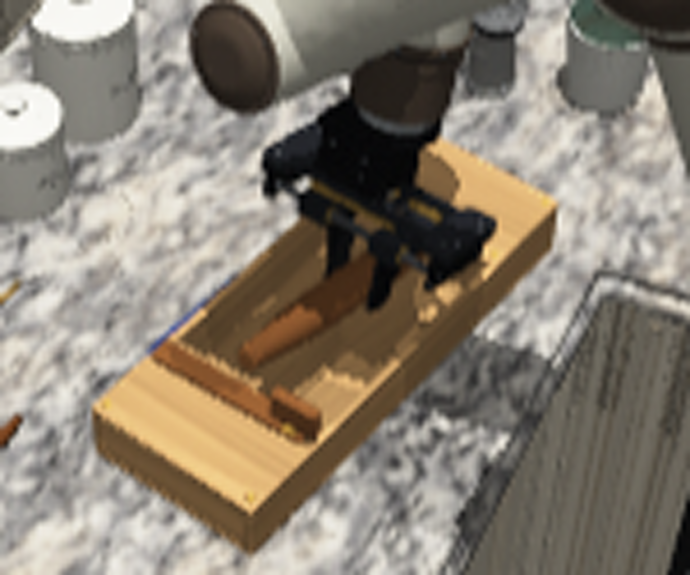

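View pics/w7.png

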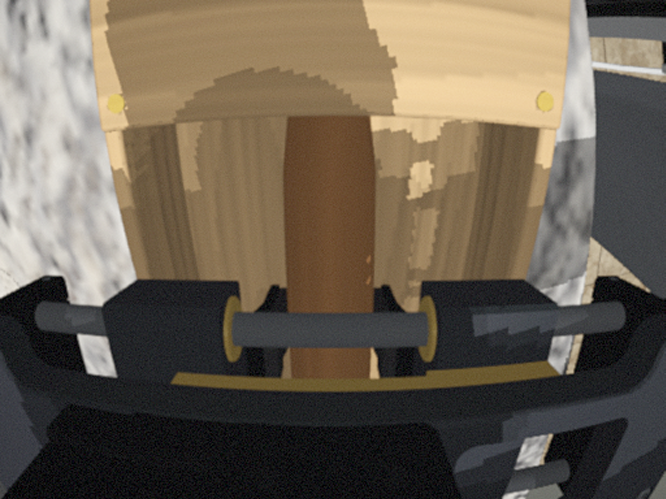

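The scene shows the +y end at zoom px (250,350), tilted up inside the opening just before the bar. I'll check the expected end position against this.

Run:
```python
from h import *
t=np.radians(14.1)
for y,z in [(-35+150*np.cos(t),55.8+150*np.sin(t)),(110,24),(105,60)]: print((proj('scene',w(0,y/1e3,z/1e3))-[190,120])*4.6)
for P in [w(-.083,.213,.062),w(.083,.213,.062),w(0,.115,.062)]: print((proj('scene',P)-[190,120])*4.6)
```

```text
[[246.63086861 354.34736944]]
[[247.71374068 407.3921377 ]]
[[251.27251454 375.95117273]]
[[245.7890903  511.84913632]]
[[ 85.07703567 405.15182347]]
[[243.39316143 381.84631226]]
```

The end matches its prediction of (247,354), so the pin sits in the jaws as assumed. Drawing out along the slant.

carry_out(
  commands=[-12,0,0,0,-0.015,0,-14,0,-1,0,-0.015,0],
)

```text
time_s: 13.35
tcp_pos: [0.4967, -0.0768, 0.0511]
ee_rot: [[-0.22, -0.974, 0.059], [-0.937, 0.228, 0.265], [-0.272, 0.003, -0.962]]
wrist_force: [-1.0, 0.7, -1.5]
gripper_width: 0.401
```

Run:
```python
from h import *
pinstate()
seq([(0,67,16.5),(15,73,18),(30,82,20),(45,90,20),(60,110,20),(65,140,20)])
```

```text
t 13.35 [ 0.4967 -0.0768  0.0511] w 34.9 F [-1.   0.7 -1.5] M [-0.56  0.08 -0.02] yaw 166.8 z [ 0.059  0.265 -0.962] box [-1.1 -5.1 51.1]
pin yc -10.5 zc 62.8 th 15.8 x -1.1 {'floor': 6.4, 'mcov': 7.3, 'pcov': 14.6, 'mwall': 47.4, 'body': 37.8, 'zmin': 12.4}
pos [ 0.4967 -0.0768  0.0511] need [ 3.5 10.1  4.3] rot deg [ 0.2 -0.7 -0.2]
-11.4, -1.1, -1.2, 0.003, -0.013, -0.003,
pos [ 0.5002 -0.0667  0.0554] need [ 3.5 14.9  6.1] rot deg [-0.  -1.5 -0. ]
-16.4, 0.0, -1.5, -0.000, -0.026, -0.000,
pos [ 0.5037 -0.0518  0.0615] need [ 3.5 15.   9.2] rot deg [ 0. -2. -0.]
-17.5, -0.0, -4.0, 0.000, -0.035, -0.000,
pos [ 0.5072 -0.0368  0.0707] need [ 3.4 14.6  8. ] rot deg [0. 0. 0.]
-16.8, 0.0, -2.4, 0.000, 0.000, 0.000,
pos [ 0.5106 -0.0222  0.0787] need [ 3.4 14.6 20. ] rot deg [0. 0. 0.]
-20.9, 0.0, -13.7, 0.000, 0.000, 0.000,
pos [ 0.514  -0.0076  0.0987] need [ 1.1  4.9 30. ] rot deg [0. 0. 0.]
-15.0, -0.0, -26.5, 0.000, 0.000, 0.000,
```

carry_out(
  commands=[-14,-1,-1,0,-0.015,0,-16,0,-2,0,-0.025,0,-17,0,-4,0,-0.03,0,-17,0,-3,0,0,0],
)

```text
time_s: 13.85
tcp_pos: [0.5117, -0.0158, 0.0818]
ee_rot: [[-0.214, -0.974, 0.074], [-0.914, 0.226, 0.336], [-0.344, 0.004, -0.939]]
wrist_force: [-1.1, 0.4, -1.2]
gripper_width: 0.404
```

Run:
```python
from h import *
pinstate()
seq([(60,112,20),(65,140,20),(60,180,20),(50,230,20)])
```

```text
t 13.85 [ 0.5117 -0.0158  0.0818] w 35.1 F [-1.1  0.4 -1.2] M [-0.81  0.09  0.07] yaw 166.9 z [ 0.074  0.336 -0.939] box [-0.4 57.7 81.8]
pin yc 51.4 zc 93.0 th 20.1 x -0.3 {'floor': 26.1, 'mcov': 22.7, 'pcov': 25.5, 'mwall': 112.1, 'body': 64.2, 'zmin': 32.1}
pos [ 0.5117 -0.0158  0.0818] need [ 2.3  8.2 18.9] rot deg [ 0.2  0.1 -0.1]
-14.5, -0.3, -14.9, 0.004, 0.002, -0.001,
pos [ 0.514  -0.0076  0.1007] need [ 1.1  4.9 28. ] rot deg [0. 0. 0.]
-14.3, -0.0, -24.6, 0.000, 0.000, 0.000,
pos [ 0.5151 -0.0027  0.1287] need [-1.1 -4.9 40. ] rot deg [0. 0. 0.]
-9.0, 0.0, -39.3, 0.000, 0.000, 0.000,
pos [ 0.514  -0.0076  0.1687] need [-2.3 -9.7 50. ] rot deg [0. 0. 0.]
-7.7, 0.0, -50.4, 0.000, 0.000, 0.000,
```

carry_out(
  commands=[-15,0,-15,0,0,0,-14,0,-25,0,0,0,-12,0,-35,0,0,0,-10,0,-40,0,0,0,-5,0,-20,0,0,0],
)

```text
time_s: 14.48
tcp_pos: [0.5131, -0.0054, 0.234]
ee_rot: [[-0.21, -0.975, 0.072], [-0.913, 0.222, 0.341], [-0.349, 0.006, -0.937]]
wrist_force: [0.1, -0.6, -1.9]
gripper_width: 0.406
```

carry_out(
  commands=[0,0,0,0,0,0,0,0,0,0,0,0,0,0,0,0,0,0],
)

```text
time_s: 14.85
tcp_pos: [0.5126, -0.0042, 0.2343]
ee_rot: [[-0.209, -0.975, 0.072], [-0.913, 0.221, 0.344], [-0.351, 0.006, -0.936]]
wrist_force: [0.8, 0.1, -1.7]
gripper_width: 0.402
```

Run:
```python
from h import *
pinstate()
cv2.imwrite('pics/sc8.png',cv2.resize(capture('scene')[:,:,::-1],None,fx=1.56,fy=1.56,interpolation=cv2.INTER_CUBIC))
cv2.imwrite('pics/si8.png',cv2.resize(capture('side')[:,:,::-1],None,fx=1.56,fy=1.56,interpolation=cv2.INTER_CUBIC))
```

```text
t 14.85 [ 0.5126 -0.0042  0.2343] w 35.0 F [ 0.8  0.1 -1.7] M [-0.81  0.13 -0.02] yaw 167.2 z [ 0.072  0.344 -0.936] box [ -2.1  69.2 234.3]
pin yc 62.9 zc 245.5 th 20.6 x -2.0 {'floor': 177.5, 'mcov': 128.2, 'pcov': 164.7, 'mwall': 1204.0, 'body': 216.2, 'zmin': 183.5}
```

View pics/sc8.png

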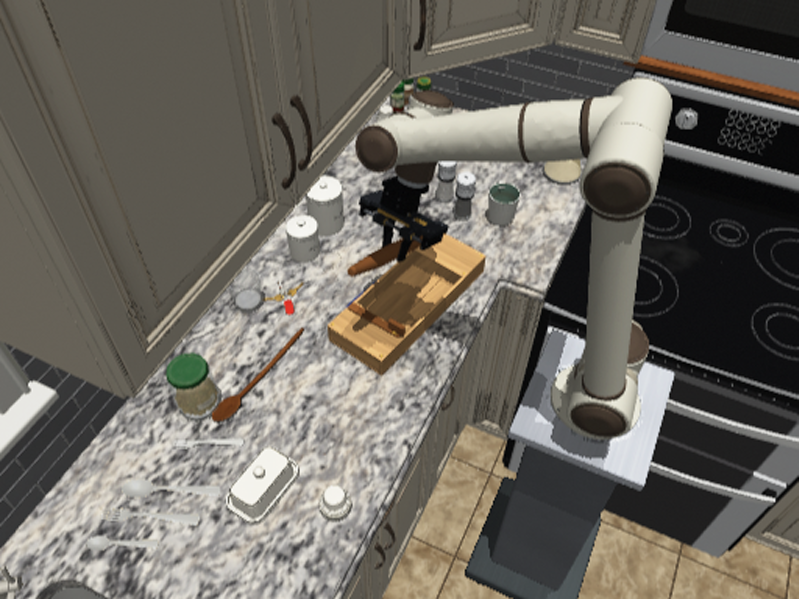

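View pics/si8.png

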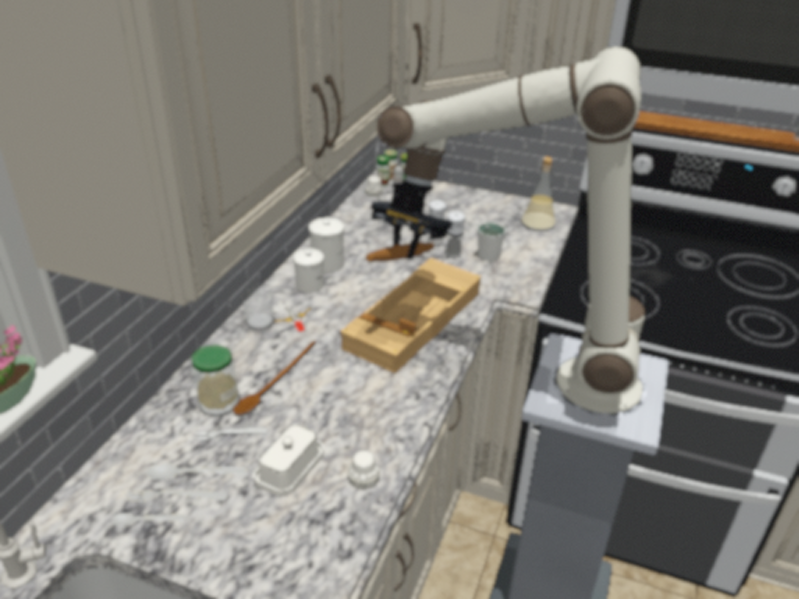

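Both views show the pin held clear above the box, with its visible end at scene px (350,271). The bar lies across the end cover and the bystanders haven't moved. One last check of the pin's ends before I hand in.

Run:
```python
from h import *
from station import finish_job
t=np.radians(20.6)
for sg in(1,-1):
    P=w(-.002,(62.9+sg*150*np.cos(t))/1e3,(245.5+sg*150*np.sin(t))/1e3); print(P.round(3),proj('scene',P)*1.56,proj('side',P)*1.56)
s=st(); print(np.abs(s['joint_velocities']).max())
print(finish_job())
```

```text
[0.543 0.126 0.298] [[351.27233321 270.51337774]] [[367.77563975 255.96281242]]
[ 0.48  -0.147  0.193] [[430.69176699 233.26351042]] [[431.58934553 245.59549382]]
t 14.95 [ 0.5126 -0.0043  0.2342] w 35.2 F [-0.1 -0.6 -0.6] M [-0.78  0.03 -0.  ] yaw 167.2 z [ 0.072  0.343 -0.936] box [ -2.1  69.1 234.2]
0.3495745599978303
the job is handed in; nothing more can be done
None
```

I turned the swivel bar aside onto the end cover and took the rolling pin out of the box. I handed the job in at about 15 s of the 46 s limit, with the gripper holding the pin still above the box.

- **Bar:** I turned it by its wing grip until it stopped and checked it by gripping again a few degrees further round. It did not give: the opening stayed at 13.0 mm with a 0.36 N m counter-moment. It lies wholly on the +y cover.
- **Pin:** I gripped it near its centre, slid it under the -y cover, brought the +y end up through the opening at about 14°, and drew the rest out at 16–20°. No wrist force above about 5 N showed in any reading.
- **Last checks:**
  - The jaws read 35 mm on the 36 mm pin, and the arm was still.
  - The visible pin end matched its predicted position in both camera views.
  - The pin's lowest point is about 183 mm above the worktop, about 12 cm above the box top (6 cm was required).
  - The other things looked unmoved in the pictures; I did not measure them.
- **What disagreed:**
  - From the pictures I measured about 64° of bar turn instead of the stated 68.75°. I trusted the contact check at the stop.
  - The first estimate of the box position from the scene camera was several mm off, and I corrected it with the wrist camera.

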